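Move the round line winder's carrier to the empty rail

ROBOT

A 7-joint arm with a two-finger parallel gripper is mounted at the origin on the work surface. World frame = base frame: x ahead of the robot, y to its left, z up, the work surface at z = 0. Lengths are in m, angles in rad, forces in N, time in s.
With the tool pointing down it reaches from about 0.35 to 0.9 m from the base axis. Payload 8.1 kg.
Tool frame: the origin (TCP) lies between the finger pads; the fingertips stand 19 mm ahead of it and the grasp point (between the pads) is the TCP; y points along the fingers, x is the direction in which the jaws open and shut, and the axes are right-handed (so a half turn about y gives the same grasp; the last joint's range is limited). The gripper opens to 92 mm and grips with 3 to 60 N. Pads are 19 mm wide; open, the fingers measure 130 mm over their backs; the gripper's body (75 mm by 190 mm) begins 47 mm behind the grasp point.
Start: joints at [-1.337, 0.434, 0.025, 1.573, -0.012, 1.134, -0.075], TCP at [0.207, 0.59, 0.246] pointing down, gripper open.
Joint ranges: [-2.62, 2.62], [-0.44, 2.09], [-1.27, 1.32], [0.08, 2.57], [-1.32, 4.46], [0.12, 2], [-2.74, 2.74]. Speed limits (rad/s): [2.22, 2.22, 3.01, 3.01, 3.14, 3.14, 3.14].

INTERFACE

Orientations are given as a rotation vector (axis times angle).
In Python, from cell import arm gives the robot as it stands.
- The arm moves only by the tool move_arm, never from a script. Its argument "series" is a list of rows, each an object of numbers: "x", "y", "z": the shift along the tool's x, y, z in cm; "rx", "ry", "rz": the turn, a rotation vector about the tool's x, y, z in rad. In form: [{"x": .., "y": .., "z": .., "rx": .., "ry": .., "rz": ..}, ...]. A call has 1 to 12 rows; each row shifts and turns the pose as measured when the row begins, along the tool's axes as they then stand; what a row does not reach is not made up. A row lasts 1/8 s, in which the tool goes at most 62.5 mm and 10.7 degrees, less where a joint would pass 70% of its speed; a pose out of reach is approached as far as the arm can. A call is refused whole if a number of a shift passes 6.25 or a number of a turn 0.188, either way. A call with a gripper value outside its range is refused whole. "jaw" is the finger opening in cm, from 0 to 9.18, set as the call begins (left out, the last holds). The fingers move at their own pace and stop on an object; "newtons" is the grip in N (left out, the last holds). Time passes only in rows, so rows that do not move let the fingers close. It gives the time, the measured TCP pose, the force and the opening at its end, in the units of the state.
- arm.observe(): the state, without advancing time (a new reading comes with each control period).
- arm.get_image(name): name is "side" or "top" or "wrist"; returns the picture (384x512x3 uint8, blue, green, red); there is no depth.
- arm.camera_params(name): a dict with "K" (3x3 intrinsics, pixels), "R" (3x3) and "t" (3): a world point X has camera coordinates R X + t; the wrist camera has in their place "tool_from_camera" (4x4, takes a point from camera to tool coordinates, whose origin is the TCP and whose axes are the tool frame's). Camera axes: x right, y down, z forward; pixel columns grow to the right and rows downward; lengths in m; the calibration is good to about 2 mm. A picture is of the moment at which its call begins: read the wrist's pose just before it. camera_params takes no time and is no camera call.
- arm.sign_off(): hands the job in, once; it reports no verdict.
The state is a dict: "clock": time; "joints": joint angles; "dq": joint speeds; "joint_efforts": joint torques, N m; "position": TCP position; "ee_rot": TCP orientation; "force": force on the tool from outside, world axes, zero at the start; "ft_torque": the same for the moment, N m; "width": opening from 0.0 (shut) to 1.0 (fully open).
Only numpy, scipy, OpenCV 4.12 (cv2) and the standard library are available. Lean on these libraries where they do the work, as an engineer would, in place of code of your own. Each camera call takes 0.05 s, during which the arm holds its last target.

TASK

Three short rails stand on the fishing bench: one is empty, one holds a hanging carrier with a round wooden line winder, one a carrier with a square winder. Take the carrier with the round winder by its tab, lift it over its rail's end stop and off the free end, then pass it over the empty rail's end stop and leave it hanging upright and released on that rail, behind the stop. Leave the square winder's carrier hanging where it is.

Things in the scene. Friction and masses are not known exactly. Their poses are not given: they have to be found in the camera images.
- round_carrier_grip (a point): Centre of the grey tab (24 mm along, 18 mm across the rail, 52 mm high; grip the 18) on the round winder's carrier, 0.2 kg. Hung: 38 mm above rail axis, x along rail, z up. Below the tab a closed loop, 24 along rail, 52 wide; opening 40 wide, gable roof self-centres, sill top 60 below rail axis. Lift 38 mm to pass a stop mid-opening (20 just clears). Round winder 60 across, underside 130 below point.
- rail_from_mid (a point): Steel rail, 10 mm thick, 140 mm above the bench, holding the round winder's carrier within 15 mm of mid-rail. Site: on the rail's axis, mid-rail; x runs level along it to the free end, which faces away from the robot; z up. Post axis at x = -65 mm, no higher than the rail. Upturned end stop at x = 50 to 60 mm, its top 25 mm above the rail's axis; nothing beyond 60 mm. Foot 12 mm high.
- rail_to_mid (a point): The empty rail, where the carrier must go; same shape and height as the other rails. Site: on the rail's axis, mid-rail; x runs along it to the free end with the upturned end stop (x = 50 to 60 mm, top 25 mm above the rail's axis), away from the robot; z up. Post at x = -65 mm.
- square_carrier_grip (a point): Centre of the grip tab of the square winder's carrier, which is alike but has a square wooden winder (58 mm) under its loop; x along its rail towards the free end. It hangs within 15 mm of the middle of a third rail of the same shape. Leave it alone.
There are look-alikes about, which are no part of the job. Leave any blue or purple look-alike of the part that bears rail_to_mid alone.

How it is judged:
By the outcome, as a careful person would: the job done as asked, in the order asked, and still so for the second after the job is handed in, with the robot touching nothing.
It also fails if it takes over 42 s, if anything falls off the work surface, if the arm or the gripper's body presses on something with over 40 N, if the wrist force passes 120 N, or if a joint passes its speed limit or range.

## Working session

There is one attempt and no reset: what is moved stays moved. The work goes in short steps, Python scripts to look and compute and a tool call to move; the robot and the scene stay as the last step left them, time stands still between calls to the robot, and variables do not carry over. Pictures are saved under pics/ and viewed, and the job is handed in when it is done.

Besides the shell and the picture viewer there is one more tool, called after "Call:" as name([rows], argument=value, ...), one row to a line, values as JSON. move_arm: Moves the arm, as the interface text tells. Its arguments: {"type":"object","properties":{"series":{"type":"array","items":{"type":"object","properties":{"x":{"type":"number"},"y":{"type":"number"},"z":{"type":"number"},"rx":{"type":"number"},"ry":{"type":"number"},"rz":{"type":"number"}}}},"jaw":{"type":"number"},"newtons":{"type":"number"}},"required":["series"]}

```bash
mkdir -p pics; ls
python3 - <<'E'
from cell import arm
import cv2,numpy as np
s=arm.observe();print(s)
for n in("side","top","wrist"):
    cv2.imwrite(f"pics/{n}0.png",arm.get_image(n));print(n,arm.camera_params(n))
E
```

```text
pics
{'clock': 0.0, 'joints': array([-1.33658359,  0.43523663,  0.02499794,  1.57408324, -0.01157291,
        1.13398148, -0.07512685]), 'dq': array([ 1.08182883e-05, -1.73131633e-03, -1.43464014e-04, -8.87000158e-04,
       -1.32162757e-03, -5.56256523e-04,  1.64367460e-03]), 'joint_efforts': array([-2.55405184e-04, -6.67836142e+01,  9.85257849e-01, -3.14468765e+01,
       -6.04210887e-02,  4.27456037e-02,  2.06310588e-04]), 'position': array([0.20646786, 0.58941531, 0.24494212]), 'ee_rot': array([-1.351033  , -0.95670571,  0.95863428]), 'force': array([-0.28143703, -0.64393096,  0.05421427]), 'ft_torque': array([0.04090033, 0.00016179, 0.06702491]), 'width': 0.9977794115195535}
side {'K': array([[409.64997228,   0.        , 254.56747195],
       [  0.        , 409.64997228, 192.22831019],
       [  0.        ,   0.        ,   1.        ]]), 'R': array([[-0.9978688 , -0.06063358, -0.02411297],
       [-0.02061619,  0.64356221, -0.7651161 ],
       [ 0.06190993, -0.76298837, -0.64344068]]), 't': array([0.52745866, 0.17880977, 1.0353463 ])}
top {'K': array([[377.42103461,   0.        
[... 153 characters left out ...]
86781, -0.00680289],
       [-0.9840993 ,  0.01573871, -0.17692049],
       [ 0.17700417,  0.00408198, -0.98420164]]), 't': array([-0.08014437,  0.56898236,  0.93984473])}
wrist {'K': array([[342.68429519,   0.        , 257.24166803],
       [  0.        , 342.68429519, 197.51683719],
       [  0.        ,   0.        ,   1.        ]]), 'tool_from_camera': array([[ 9.99998665e-01, -1.42312455e-03,  8.02666530e-04,
        -5.32794628e-04],
       [-1.14456421e-03, -2.59576810e-01,  9.65721787e-01,
        -1.38547706e-01],
       [-1.16598877e-03, -9.65721417e-01, -2.59578092e-01,
         6.90282731e-02],
       [ 0.00000000e+00,  0.00000000e+00,  0.00000000e+00,
         1.00000000e+00]])}
```

View pics/side0.png

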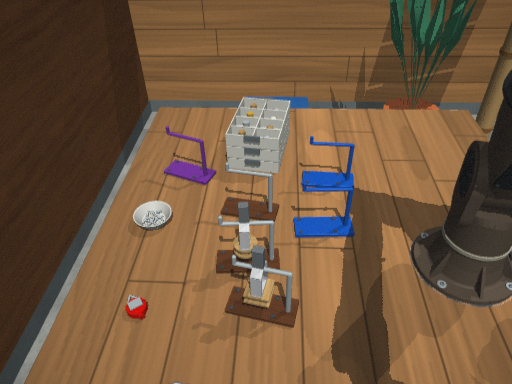

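View pics/top0.png

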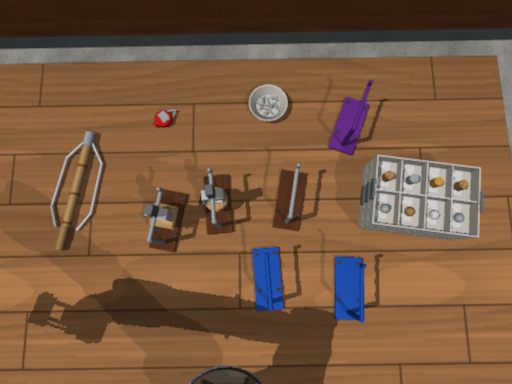

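View pics/wrist0.png

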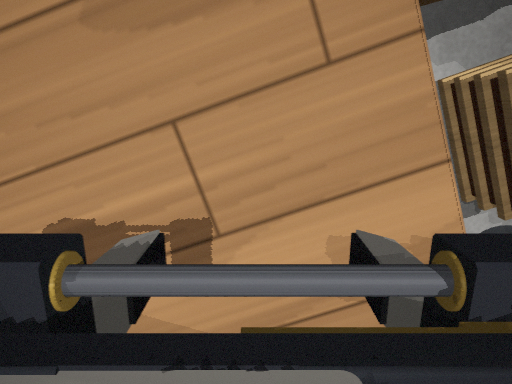

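Run:
```python
import cv2,numpy as np
a=cv2.imread("pics/side0.png")[150:330,200:310];b=cv2.imread("pics/top0.png")[150:260,135:315]
cv2.imwrite("pics/sz.png",cv2.resize(a,None,fx=3.3,fy=3.3,interpolation=2))
cv2.imwrite("pics/tz.png",cv2.resize(b,None,fx=4.4,fy=4.4,interpolation=2))
```

```text
(no output)
```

View pics/sz.png

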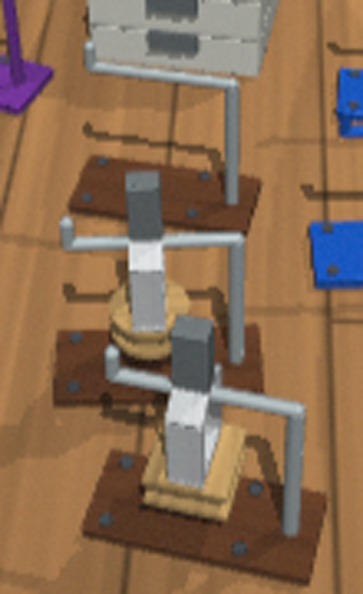

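View pics/tz.png

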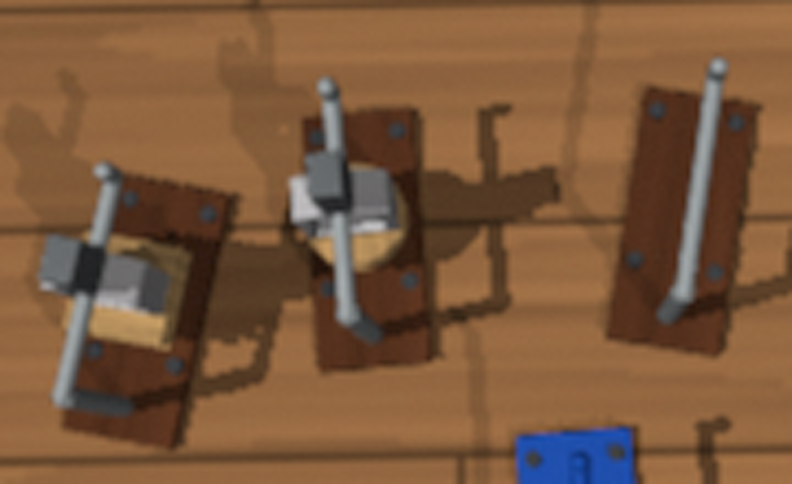

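```bash
cat > h.py <<'E'
import numpy as np
from cell import arm
from scipy.spatial.transform import Rotation as Ro
P={n:arm.camera_params(n) for n in("side","top")}
def ray(n,uv,K=None):
    p=P[n];d=p["R"].T@np.linalg.solve(p["K"],[*uv,1.]);return -p["R"].T@p["t"],d/np.linalg.norm(d)
def plane(n,uv,z):
    c,d=ray(n,uv);return c+d*(z-c[2])/d[2]
def tri(a,b):
    A=np.zeros((3,3));v=np.zeros(3);R=[]
    for n,uv in(("top",a),("side",b)):
        c,d=ray(n,uv);M=np.eye(3)-np.outer(d,d);A+=M;v+=M@c
    X=np.linalg.solve(A,v);return X
def proj(n,X):
    p=P[n];q=p["K"]@(p["R"]@X+p["t"]);return q[:2]/q[2]
E
python3 - <<'E'
from h import *
np.set_printoptions(precision=4,suppress=True)
T=lambda u,v:(135+u/4.4,150+v/4.4)
S=lambda u,v:(200+u/3.3,150+v/3.3)
print("cams",ray("top",(0,0))[0],ray("side",(0,0))[0])
for nm,te,tt,se,st in(("from",(347,312),(327,87),(240,240),(67,222)),("to",(682,303),(717,68),(234,82),(90,47)),("sq",(65,397),(107,172),(300,410),(111,350))):
    e,t=plane("top",T(*te),.143),plane("top",T(*tt),.165)
    print(nm,"plane",e,t,"side",plane("side",S(*se),.143),plane("side",S(*st),.165),"tri",tri(T(*te),S(*se)),tri(T(*tt),S(*st)))
    d=(t-e)[:2];print(" len",np.linalg.norm(d),"yaw",np.degrees(np.arctan2(d[1],d[0])))
E
```

```text
cams [ 0.3924 -0.0929  1.0251] [0.4659 0.7069 0.8157]
from plane [0.4838 0.0128 0.143 ] [0.6018 0.0215 0.165 ] side [0.4814 0.0185 0.143 ] [0.6022 0.0274 0.165 ] tri [0.4829 0.0135 0.1383] [0.6031 0.0222 0.1599]
 len 0.11827505522491341 yaw 4.204896379987186
to plane [ 0.4859 -0.1657  0.143 ] [ 0.6088 -0.1863  0.165 ] side [ 0.4912 -0.1646  0.143 ] [ 0.6092 -0.1793  0.165 ] tri [ 0.4887 -0.166   0.1415] [ 0.6103 -0.1869  0.1594]
 len 0.12461122300844202 yaw -9.519863667367595
sq plane [0.4411 0.1617 0.143 ] [0.5576 0.1374 0.165 ] side [0.44   0.1683 0.143 ] [0.5597 0.1432 0.165 ] tri [0.4406 0.1635 0.1371] [0.5595 0.1388 0.1597]
 len 0.1190268362892285 yaw -11.813274941455983
```

Run:
```python
from h import *
np.set_printoptions(precision=4,suppress=True)
s=arm.observe();R=Ro.from_rotvec(s["ee_rot"]).as_matrix();print(R)
T=lambda u,v:(135+u/4.4,150+v/4.4)
S=lambda u,v:(200+u/3.3,150+v/3.3)
# tab top center candidates
print(plane("top",T(324,165),.204),plane("side",S(143,178),.204),tri(T(324,165),S(143,178)))
print(proj("top",np.array([.55,.018,.204])))
```

```text
[[ 0.3305 -0.0002 -0.9438]
 [ 0.9438 -0.0011  0.3305]
 [-0.0011 -1.     -0.0002]]
[0.552  0.0175 0.204 ] [0.5475 0.0231 0.204 ] [0.5504 0.0181 0.2   ]
[208.4024 188.3699]
```

Run:
```python
import cv2
a=cv2.imread("pics/top0.png")[160:230,195:235]
cv2.imwrite("pics/tz2.png",cv2.resize(a,None,fx=8,fy=8,interpolation=0))
a=cv2.imread("pics/side0.png")[195:275,210:285]
cv2.imwrite("pics/sz2.png",cv2.resize(a,None,fx=7,fy=7,interpolation=0))
```

```text
(no output)
```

View pics/tz2.png

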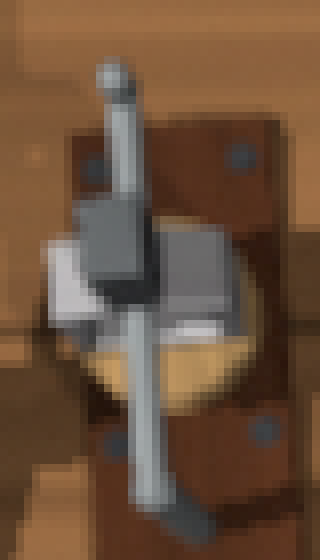

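View pics/sz2.png

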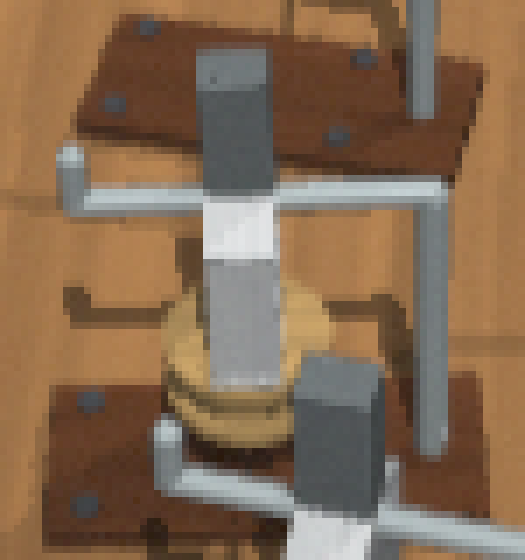

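Call:
move_arm([
  {"y": -2, "ry": -0.137},
  {"y": -2, "ry": -0.137},
  {"y": 0, "ry": -0.137},
  {},
], jaw=6)

```text
invalid input
```

```bash
cat >> h.py <<'E'
def need(target,yawx):
    "shift in tool axes (cm) to target, and ry to make tool x yaw=yawx deg; tilt rx,rz"
    s=arm.observe();R=Ro.from_rotvec(s["ee_rot"]).as_matrix();p=s["position"]
    c,d=np.cos(np.radians(yawx)),np.sin(np.radians(yawx))
    Rd=np.array([[c,0,-d],[d,0,c],[0,-1,0]])
    print("t",round(s["clock"],3),"p",p.round(4),"yawx",np.degrees(np.arctan2(R[1,0],R[0,0])).round(2),"F",s["force"].round(1),"w",round(s["width"]*9.2,2))
    print("shift cm",(R.T@(np.array(target)-p)*100).round(2),"turn",Ro.from_matrix(R.T@Rd).as_rotvec().round(3),"j7",s["joints"].round(2))
def wray(uv):
    s=arm.observe();R=Ro.from_rotvec(s["ee_rot"]).as_matrix();w=arm.camera_params("wrist");M=w["tool_from_camera"]
    d=R@M[:3,:3]@np.linalg.solve(w["K"],[*uv,1.]);return s["position"]+R@M[:3,3],d
def wplane(uv,z):
    c,d=wray(uv);return c+d*(z-c[2])/d[2]
E
python3 -c "
from h import *
need([.547,.018,.285],94.2)"
```

```text
t 0.15 p [0.2065 0.5896 0.2451] yawx 70.7 F [-0.8  0.6  0.8] w 9.24
shift cm [-42.7   -3.93 -51.03] turn [-0.    -0.41  -0.001] j7 [-1.34  0.44  0.02  1.57 -0.01  1.13 -0.08]
```

Call:
move_arm([
  {"x": 0, "y": -2, "z": 0, "rx": 0, "ry": -0.137, "rz": 0},
  {"x": 0, "y": -2, "z": 0, "rx": 0, "ry": -0.137, "rz": 0},
  {"x": 0, "y": 0, "z": 0, "rx": 0, "ry": -0.137, "rz": 0},
  {"x": 0, "y": 0, "z": 0, "rx": 0, "ry": 0, "rz": 0},
], jaw=6, newtons=25)

```text
clock: 0.65
position: [0.2061, 0.5887, 0.2846]
ee_rot: [-1.17, -1.269, 1.276]
force: [0.8, -0.2, 0.1]
width: 0.662
```

```bash
python3 -c "
from h import *
need([.547,.018,.285],94.2)"
```

```text
t 0.65 p [0.2061 0.5887 0.2846] yawx 94.89 F [ 0.8 -0.2  0.1] w 6.09
shift cm [-59.76   0.19 -29.1 ] turn [-0.001  0.012 -0.005] j7 [-1.28  0.41 -0.06  1.51  0.03  1.23  0.31]
```

Call:
move_arm([
  {"x": -5, "y": 0, "z": -2.4, "rx": 0, "ry": 0, "rz": 0},
  {"x": -5, "y": 0, "z": -2.4, "rx": 0, "ry": 0, "rz": 0},
  {"x": -5, "y": 0, "z": -2.4, "rx": 0, "ry": 0, "rz": 0},
  {"x": -5, "y": 0, "z": -2.4, "rx": 0, "ry": 0, "rz": 0},
  {"x": -5, "y": 0, "z": -2.4, "rx": 0, "ry": 0, "rz": 0},
  {"x": -5, "y": 0, "z": -2.4, "rx": 0, "ry": 0, "rz": 0},
  {"x": -5, "y": 0, "z": -2.4, "rx": 0, "ry": 0, "rz": 0},
  {"x": -5, "y": 0, "z": -2.4, "rx": 0, "ry": 0, "rz": 0},
  {"x": -5, "y": 0, "z": -2.4, "rx": 0, "ry": 0, "rz": 0},
  {"x": -5, "y": 0, "z": -2.4, "rx": 0, "ry": 0, "rz": 0},
  {"x": -5, "y": 0, "z": -2.4, "rx": 0, "ry": 0, "rz": 0},
  {"x": -4, "y": 0, "z": -2, "rx": 0, "ry": 0, "rz": 0},
])

```text
clock: 2.15
position: [0.5347, 0.0034, 0.283]
ee_rot: [-1.187, -1.238, 1.248]
force: [0.5, -0.2, -0.2]
width: 0.653
```

```bash
python3 -c "
from h import *
import cv2
need([.547,.018,.285],94.2)
cv2.imwrite('pics/w1.png',arm.get_image('wrist'))"
```

```text
t 2.15 p [0.5347 0.0034 0.283 ] yawx 92.63 F [ 0.5 -0.2 -0.2] w 6.01
shift cm [ 1.4  -0.21 -1.3 ] turn [-0.004 -0.027 -0.004] j7 [-0.35  0.26  0.31  1.75 -0.08  1.15  1.6 ]
```

View pics/w1.png

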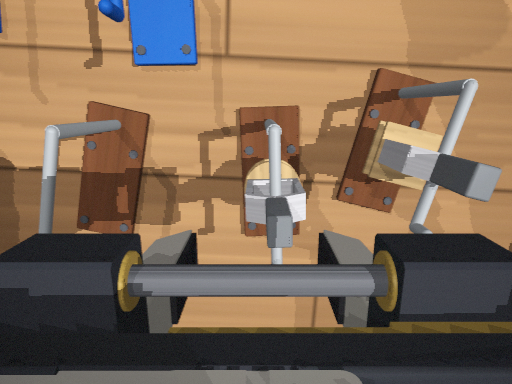

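Run:
```python
import cv2
a=cv2.imread("pics/w1.png")[110:275,225:325]
cv2.imwrite("pics/w1z.png",cv2.resize(a,None,fx=3.6,fy=3.6,interpolation=0)[:600])
```

```text
(no output)
```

View pics/w1z.png

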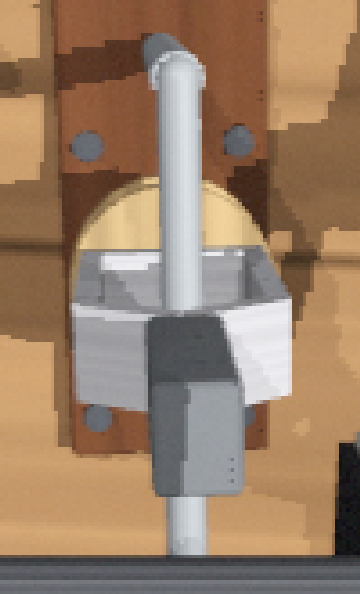

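Run:
```python
from h import *
np.set_printoptions(precision=4,suppress=True)
Z=lambda u,v:(225+u/3.6,110+v/3.6)
print("tab",wplane(Z(198,438),.204)," edges",wplane(Z(152,438),.204),wplane(Z(243,438),.204))
a,b,c=wplane(Z(180,68),.143),wplane(Z(181,300),.143),wplane(Z(186,530),.143)
print(a,b,c,np.degrees(np.arctan2((c-a)[1],(c-a)[0])))
# to-rail in wrist
for uv in((52,131),(45,232)):print("to",wplane(uv,.143))
```

```text
tab [0.5491 0.0118 0.204 ]  edges [0.5495 0.0032 0.204 ] [0.5488 0.0203 0.204 ]
[0.4849 0.0078 0.143 ] [0.5379 0.0108 0.143 ] [0.596  0.0151 0.143 ] 3.740362802549364
to [ 0.4935 -0.1711  0.143 ]
to [ 0.5806 -0.1873  0.143 ]
```

Call:
move_arm([
  {"x": 1.05, "y": 1, "z": -1.45, "rx": -0.004, "ry": -0.026, "rz": -0.004},
  {"x": 0, "y": 2, "z": 0, "rx": 0, "ry": 0, "rz": 0},
  {"x": 0, "y": 0, "z": 0, "rx": 0, "ry": 0, "rz": 0},
])

```text
clock: 2.58
position: [0.5518, 0.0091, 0.2508]
ee_rot: [-1.183, -1.252, 1.254]
force: [0.1, 0.2, -1.1]
width: 0.654
```

```bash
python3 -c "
from h import *
import cv2
need([.549,.0145,.180],94.)
a=arm.get_image('wrist');cv2.imwrite('pics/w2.png',cv2.resize(a[130:330,150:400],None,fx=3,fy=3))"
```

```text
t 2.575 p [0.5518 0.0091 0.2508] yawx 93.4 F [ 0.1  0.2 -1.1] w 6.01
shift cm [0.57 7.08 0.25] turn [ 0.    -0.01  -0.002] j7 [-0.35  0.31  0.3   1.77 -0.1   1.08  1.62]
```

View pics/w2.png

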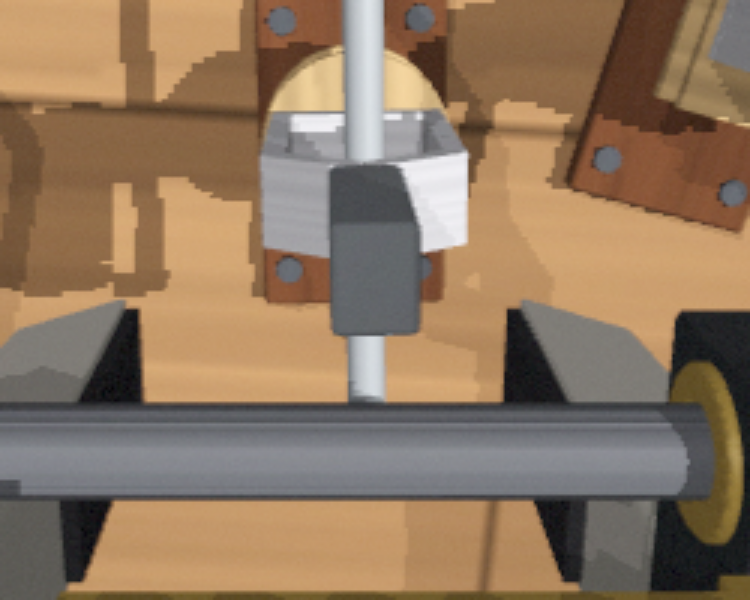

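```bash
python3 -c "
from h import *
Z=lambda u,v:(150+u/3,130+v/3)
t=wplane(Z(376,278),.204);print(t)
print(wplane(Z(363,10),.143),wplane(Z(367,385),.143))
need([t[0],t[1],.180],94.)"
```

```text
[0.54780563 0.01873669 0.204     ]
[0.50221492 0.01538169 0.143     ] [0.59870806 0.02312758 0.143     ]
t 2.625 p [0.5524 0.0093 0.2518] yawx 93.43 F [-0.3  0.9 -0.2] w 6.03
shift cm [0.98 7.17 0.42] turn [ 0.002 -0.01  -0.002] j7 [-0.35  0.31  0.3   1.76 -0.1   1.08  1.62]
```

Call:
move_arm([
  {"x": 0.9, "y": 0, "z": 0.4, "rx": 0, "ry": -0.017, "rz": 0},
  {"x": 0, "y": 2, "z": 0, "rx": 0, "ry": 0, "rz": 0},
  {"x": 0, "y": 2, "z": 0, "rx": 0, "ry": 0, "rz": 0},
  {"x": 0, "y": 0, "z": 0, "rx": 0, "ry": 0, "rz": 0},
])

```text
clock: 3.12
position: [0.5484, 0.0234, 0.2138]
ee_rot: [-1.173, -1.275, 1.267]
force: [0.6, 0.2, 0.1]
width: 0.653
```

```bash
python3 -c "
from h import *
import cv2
need([.548,.018,.180],94.4)
a=arm.get_image('wrist');cv2.imwrite('pics/w3.png',cv2.resize(a[130:330,150:400],None,fx=3,fy=3))"
```

```text
t 3.125 p [0.5484 0.0234 0.2138] yawx 94.77 F [0.6 0.2 0.1] w 6.01
shift cm [-0.54  3.38  0.1 ] turn [0.006 0.006 0.   ] j7 [-0.36  0.34  0.28  1.83 -0.11  0.99  1.63]
```

View pics/w3.png

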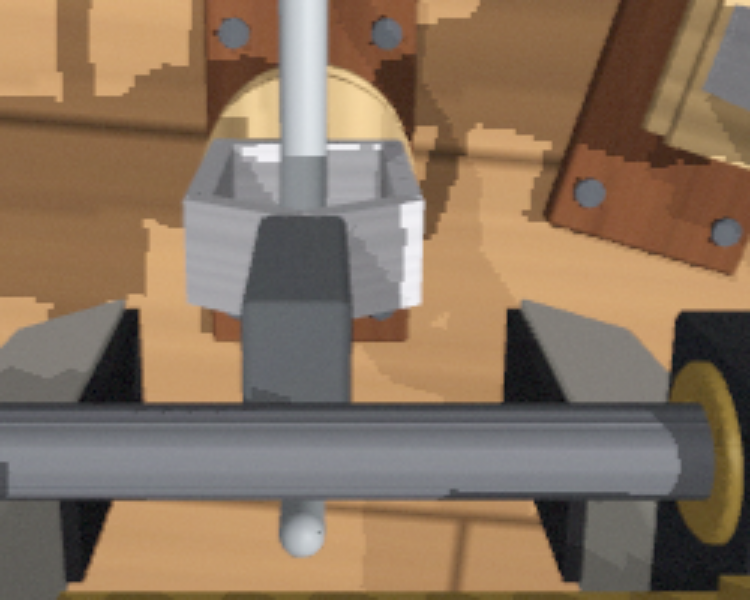

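Call:
move_arm([
  {"x": -0.5, "y": 1, "z": 0.1, "rx": 0, "ry": 0.006, "rz": 0},
  {"x": 0, "y": 1.4, "z": 0, "rx": 0, "ry": 0, "rz": 0},
  {"x": 0, "y": 0.9, "z": 0, "rx": 0, "ry": 0, "rz": 0},
  {"x": 0, "y": 0, "z": 0, "rx": 0, "ry": 0, "rz": 0},
])

```text
clock: 3.68
position: [0.5494, 0.0184, 0.1813]
ee_rot: [-1.179, -1.274, 1.26]
force: [0.5, -0.4, -0.3]
width: 0.653
```

```bash
python3 -c "
from h import *
import cv2
need([.548,.018,.180],94.4)
a=arm.get_image('wrist');cv2.imwrite('pics/w4.png',cv2.resize(a[130:330,150:400],None,fx=3,fy=3))"
```

```text
t 3.675 p [0.5494 0.0184 0.1813] yawx 94.42 F [ 0.5 -0.4 -0.3] w 6.01
shift cm [-0.03  0.13  0.15] turn [0.011 0.    0.001] j7 [-0.34  0.38  0.28  1.87 -0.13  0.91  1.65]
```

View pics/w4.png

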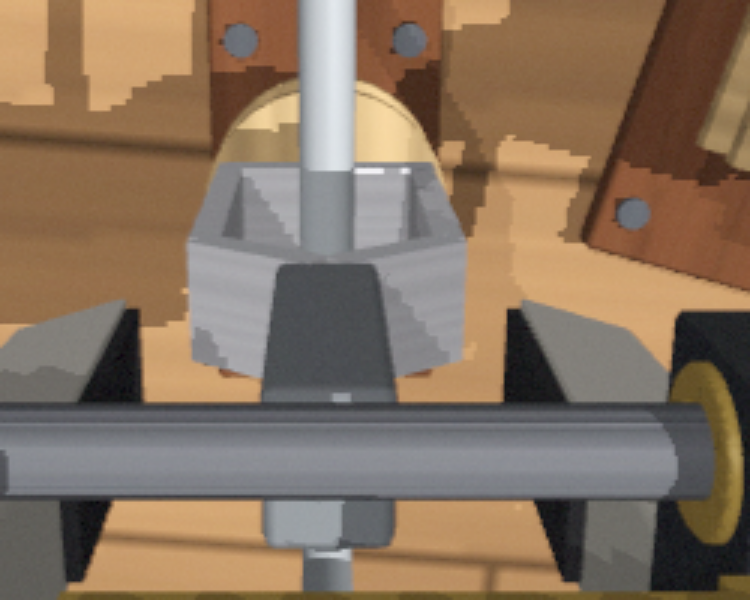

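Call:
move_arm([
  {"x": 0, "y": 0, "z": 0, "rx": 0.01, "ry": 0, "rz": 0},
  {"x": 0, "y": 0, "z": 0, "rx": 0, "ry": 0, "rz": 0},
  {"x": 0, "y": 0, "z": 0, "rx": 0, "ry": 0, "rz": 0},
  {"x": 0, "y": 0, "z": 0, "rx": 0, "ry": 0, "rz": 0},
  {"x": 0, "y": 0, "z": 0, "rx": 0, "ry": 0, "rz": 0},
], jaw=1, newtons=30)

```text
clock: 4.35
position: [0.5504, 0.019, 0.1827]
ee_rot: [-1.172, -1.268, 1.264]
force: [0.2, 0.7, -0.6]
width: 0.192
```

```bash
python3 -c "
from h import *
need([.5494,.0184,.219],94.4)"
```

```text
t 4.35 p [0.5504 0.019  0.1827] yawx 94.43 F [ 0.2  0.7 -0.6] w 1.76
shift cm [-0.04 -3.63  0.1 ] turn [0.002 0.001 0.002] j7 [-0.34  0.38  0.28  1.85 -0.13  0.92  1.65]
```

Call:
move_arm([
  {"x": 0, "y": -1, "z": 0, "rx": 0, "ry": 0, "rz": 0},
  {"x": 0, "y": -1.4, "z": 0, "rx": 0, "ry": 0, "rz": 0},
  {"x": 0, "y": -1.3, "z": 0, "rx": 0, "ry": 0, "rz": 0},
  {"x": 0, "y": 0, "z": 0, "rx": 0, "ry": 0, "rz": 0},
])

```text
clock: 4.85
position: [0.5504, 0.0186, 0.2228]
ee_rot: [-1.173, -1.268, 1.263]
force: [0.5, 0.3, -0.5]
width: 0.197
```

```bash
python3 -c "
from h import *
import cv2
need([.66,.027,.220],94.4)
a=arm.get_image('side');cv2.imwrite('pics/s5.png',cv2.resize(a[130:330,150:340],None,fx=3,fy=3))"
```

```text
t 4.85 p [0.5504 0.0186 0.2228] yawx 94.41 F [ 0.5  0.3 -0.5] w 1.81
shift cm [-1.0e-02  3.1e-01 -1.1e+01] turn [0.003 0.    0.001] j7 [-0.35  0.34  0.29  1.81 -0.11  1.01  1.63]
```

View pics/s5.png

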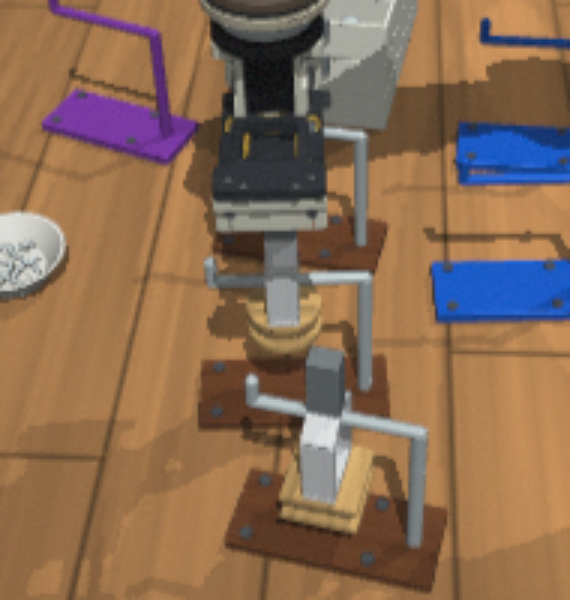

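Call:
move_arm([
  {"x": 0, "y": 0.2, "z": -2.5, "rx": 0, "ry": 0, "rz": 0},
  {"x": 0, "y": 0, "z": -2.5, "rx": 0, "ry": 0, "rz": 0},
  {"x": 0, "y": 0, "z": -3, "rx": 0, "ry": 0, "rz": 0},
  {"x": 0, "y": 0, "z": -3, "rx": 0, "ry": 0, "rz": 0},
  {"x": 0, "y": 0, "z": 0, "rx": 0, "ry": 0, "rz": 0},
])

```text
clock: 5.52
position: [0.6611, 0.0275, 0.2178]
ee_rot: [-1.169, -1.265, 1.266]
force: [-0.2, -0.5, -2.5]
width: 0.194
```

```bash
python3 -c "
from h import *
import cv2
need([.66,-.19,.220],94.4)
for n in ('side','top'):
  a=arm.get_image(n);cv2.imwrite(f'pics/{n}6.png',a)
a=cv2.imread('pics/top6.png')[130:270,120:330];cv2.imwrite('pics/t6z.png',cv2.resize(a,None,fx=3.8,fy=3.8))
a=cv2.imread('pics/side6.png')[130:330,130:340];cv2.imwrite('pics/s6z.png',cv2.resize(a,None,fx=3,fy=3))
"
```

```text
t 5.525 p [0.6611 0.0275 0.2178] yawx 94.45 F [-0.2 -0.5 -2.5] w 1.79
shift cm [-21.68  -0.25   1.79] turn [-0.002  0.001  0.002] j7 [-0.31  0.52  0.29  1.53 -0.16  1.12  1.66]
```

View pics/s6z.png

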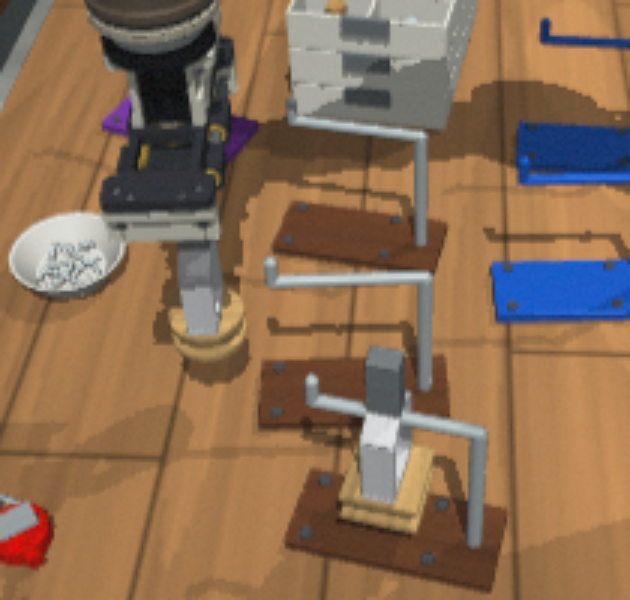

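View pics/t6z.png

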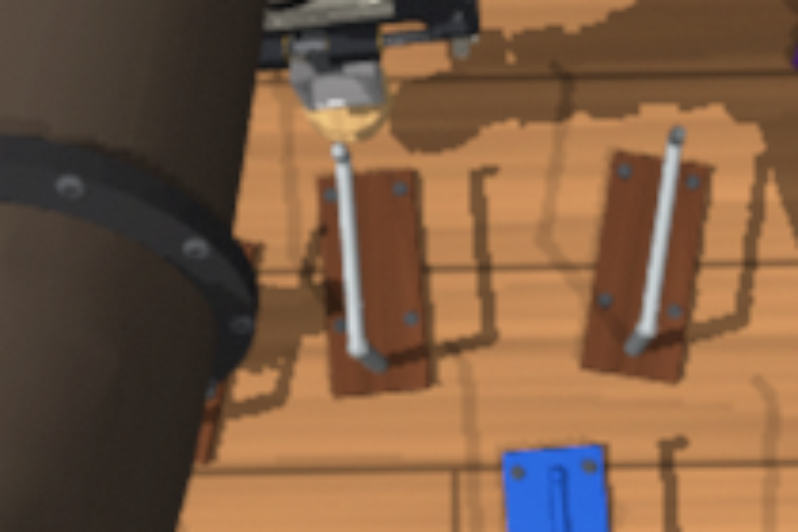

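Call:
move_arm([
  {"x": -4.3, "y": 0, "z": 0.4, "rx": 0, "ry": 0, "rz": 0},
  {"x": -4.3, "y": 0, "z": 0.4, "rx": 0, "ry": 0, "rz": 0},
  {"x": -4.3, "y": 0, "z": 0.4, "rx": 0, "ry": 0, "rz": 0},
  {"x": -4.3, "y": -0.2, "z": 0.4, "rx": 0, "ry": 0, "rz": 0},
  {"x": -4.3, "y": 0, "z": 0.4, "rx": 0, "ry": 0, "rz": 0},
  {"x": 0, "y": 0, "z": 0, "rx": 0, "ry": 0.12, "rz": 0},
  {"x": 0, "y": 0, "z": 0, "rx": 0, "ry": 0.12, "rz": 0},
  {"x": 0, "y": 0, "z": 0, "rx": 0, "ry": 0, "rz": 0},
])

```text
clock: 6.62
position: [0.6471, -0.1945, 0.2194]
ee_rot: [-1.275, -1.079, 1.086]
force: [0.6, 0.3, -0.7]
width: 0.192
```

```bash
python3 -c "
from h import *
import cv2
need([.6565,-.1935,.220],80.4)
for n in ('side','top','wrist'):
  a=arm.get_image(n);cv2.imwrite(f'pics/{n}7.png',a)
a=cv2.imread('pics/top7.png')[110:250,200:390];cv2.imwrite('pics/t7z.png',cv2.resize(a,None,fx=4,fy=4))
a=cv2.imread('pics/side7.png')[80:270,130:340];cv2.imwrite('pics/s7z.png',cv2.resize(a,None,fx=3,fy=3))
"
```

```text
t 6.625 p [ 0.6471 -0.1945  0.2194] yawx 80.31 F [ 0.6  0.3 -0.7] w 1.77
shift cm [ 0.26 -0.07 -0.91] turn [-0.01  -0.002  0.002] j7 [-0.02  0.56  0.38  1.48 -0.22  1.15  1.8 ]
```

View pics/s7z.png

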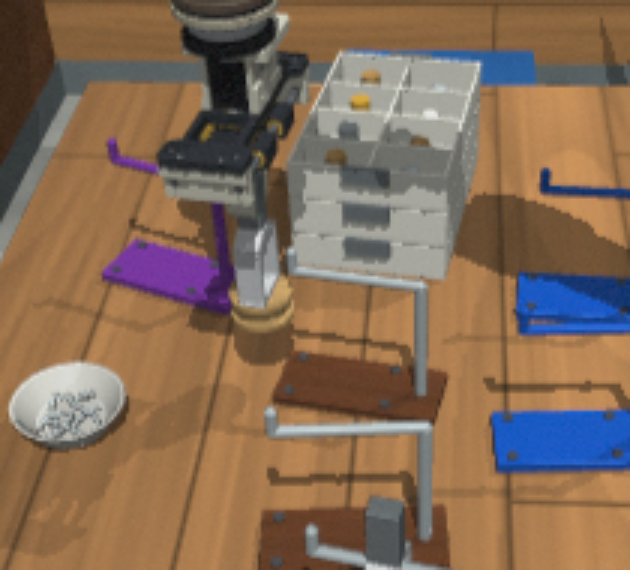

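View pics/t7z.png

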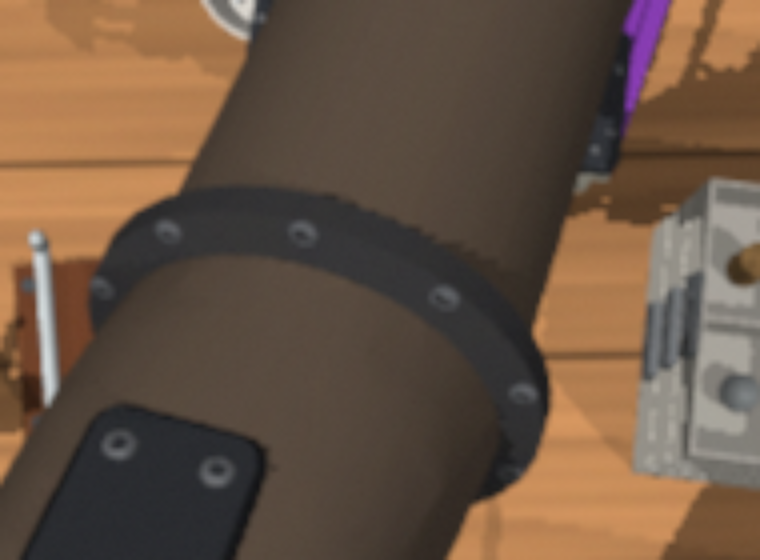

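View pics/wrist7.png

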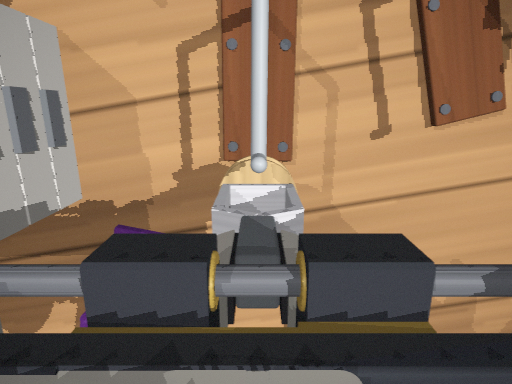

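```bash
python3 -c "
from h import *
np.set_printoptions(precision=4,suppress=True)
print(wplane((259,163),.165),wplane((259.5,80),.143),wplane((260,5),.143))
need([.57,-.179,.220],80.4)
# box: top rim near corners, top img (374,157),(368,226) ; side: (130+290/3,80+162/3),(130+440/3,80+185/3)
print(tri((374,157),(130+290/3,80+162/3)),tri((368,226),(130+448/3,80+180/3)))
"
```

```text
[ 0.6106 -0.1868  0.165 ] [ 0.5648 -0.1786  0.143 ] [ 0.525  -0.1717  0.143 ]
t 6.775 p [ 0.6479 -0.1937  0.2194] yawx 80.5 F [-0.  -0.1 -1.8] w 1.76
shift cm [0.17 0.02 7.92] turn [-0.009  0.002  0.003] j7 [-0.02  0.56  0.37  1.48 -0.22  1.15  1.8 ]
[ 0.6342 -0.3742  0.1379] [ 0.4692 -0.3498  0.134 ]
```

Call:
move_arm([
  {"x": 0.1, "y": 0, "z": 1.2, "rx": -0.008, "ry": 0.003, "rz": 0.002},
  {"x": 0, "y": 0, "z": 2, "rx": 0, "ry": 0, "rz": 0},
  {"x": 0, "y": 0, "z": 2, "rx": 0, "ry": 0, "rz": 0},
  {"x": 0, "y": 0, "z": 0, "rx": 0, "ry": 0, "rz": 0},
])

```text
clock: 7.28
position: [0.5954, -0.1821, 0.2195]
ee_rot: [-1.278, -1.092, 1.091]
force: [0.8, -0.4, -1.1]
width: 0.191
```

```bash
python3 -c "
from h import *
import cv2
need([.5564,-.1774,.220],80.2)
for n in ('side','wrist'):
  a=arm.get_image(n);cv2.imwrite(f'pics/{n}8.png',a)
a=cv2.imread('pics/side8.png')[80:270,130:340];cv2.imwrite('pics/s8z.png',cv2.resize(a,None,fx=3,fy=3))
"
```

```text
t 7.275 p [ 0.5954 -0.1821  0.2195] yawx 80.92 F [ 0.8 -0.4 -1.1] w 1.76
shift cm [-0.15 -0.04  3.92] turn [-0.001  0.013  0.002] j7 [-0.04  0.46  0.38  1.63 -0.19  1.08  1.8 ]
```

View pics/s8z.png

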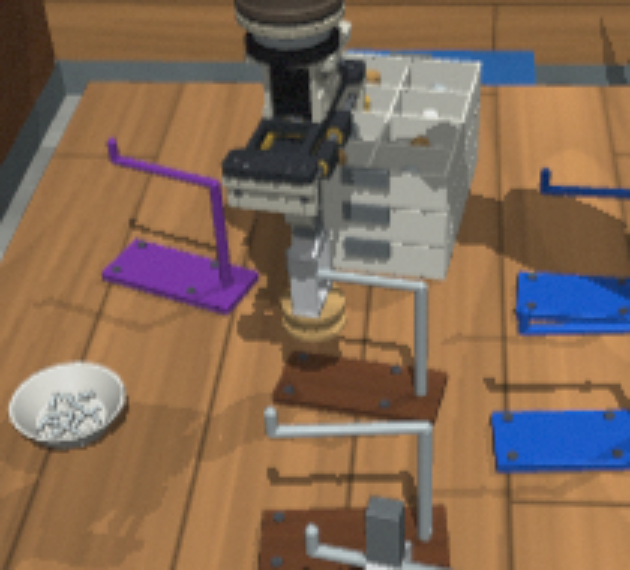

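View pics/wrist8.png

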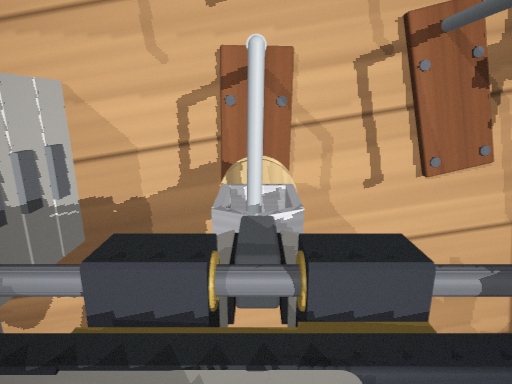

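Rail (column 255) runs through the loop opening, centred to about 1–2 mm; no contact. Continue inward.

Call:
move_arm([
  {"x": -0.15, "y": 0, "z": 1.3, "rx": 0, "ry": 0.013, "rz": 0},
  {"x": 0, "y": 0, "z": 1.3, "rx": 0, "ry": 0, "rz": 0},
  {"x": 0, "y": 0, "z": 1.3, "rx": 0, "ry": 0, "rz": 0},
  {"x": 0, "y": 0, "z": 0, "rx": 0, "ry": 0, "rz": 0},
])

```text
clock: 7.88
position: [0.5561, -0.1769, 0.2192]
ee_rot: [-1.285, -1.083, 1.081]
force: [-0.4, -0.2, -2.3]
width: 0.196
```

```bash
python3 -c "
from h import *
import cv2
need([.5564,-.1774,.184],80.2)
for n in ('side','wrist'):
  a=arm.get_image(n);cv2.imwrite(f'pics/{n}9.png',a)
a=cv2.imread('pics/side9.png')[80:270,130:340];b=cv2.imread('pics/wrist9.png')[0:260,120:400]
cv2.imwrite('pics/s9z.png',np.hstack([cv2.resize(a,(400,362)),cv2.resize(b,(390,362))]))
"
```

```text
t 7.875 p [ 0.5561 -0.1769  0.2192] yawx 80.18 F [-0.4 -0.2 -2.3] w 1.81
shift cm [-0.05  3.52 -0.04] turn [ 0.    -0.     0.001] j7 [-0.06  0.4   0.38  1.74 -0.17  1.04  1.78]
```

View pics/s9z.png

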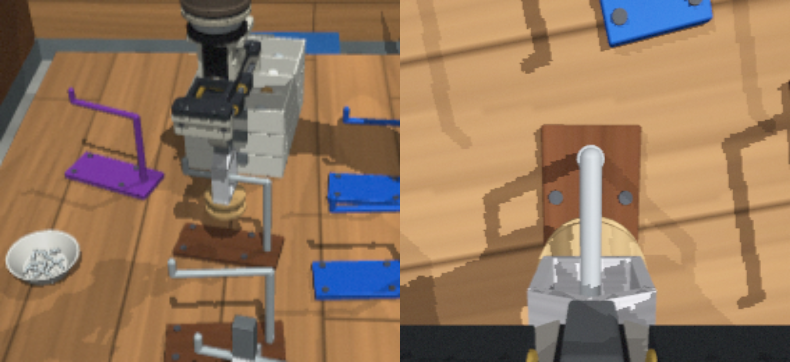

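Call:
move_arm([
  {"x": 0, "y": 1.2, "z": 0, "rx": 0, "ry": 0, "rz": 0},
  {"x": 0, "y": 1.2, "z": 0, "rx": 0, "ry": 0, "rz": 0},
  {"x": 0, "y": 0.8, "z": 0, "rx": 0, "ry": 0, "rz": 0},
  {"x": 0, "y": 0, "z": 0, "rx": 0, "ry": 0, "rz": 0},
])

```text
clock: 8.48
position: [0.5579, -0.1767, 0.184]
ee_rot: [-1.285, -1.083, 1.082]
force: [0.6, 0.4, -1.7]
width: 0.198
```

Call:
move_arm([
  {"x": 0, "y": 0.15, "z": 0, "rx": 0, "ry": 0, "rz": 0},
  {"x": 0, "y": 0, "z": 0, "rx": 0, "ry": 0, "rz": 0},
])

```text
clock: 8.72
position: [0.5585, -0.177, 0.1833]
ee_rot: [-1.286, -1.084, 1.081]
force: [0.4, 0.2, -1.4]
width: 0.197
```

Call:
move_arm([
  {"x": 0, "y": 0.15, "z": 0, "rx": 0, "ry": 0, "rz": 0},
  {"x": 0, "y": 0, "z": 0, "rx": 0, "ry": 0, "rz": 0},
])

```text
clock: 8.98
position: [0.559, -0.1774, 0.1831]
ee_rot: [-1.287, -1.085, 1.08]
force: [-0.1, 0.1, -2.2]
width: 0.194
```

```bash
python3 -c "
from h import *
import cv2
need([.5564,-.1774,.184],80.2)
b=arm.get_image('wrist')[0:260,120:400]
cv2.imwrite('pics/w10.png',cv2.resize(b,None,fx=2.2,fy=2.2))
print(arm.observe()['force'])"
```

```text
t 8.975 p [ 0.559  -0.1774  0.1831] yawx 80.21 F [-0.1  0.1 -2.2] w 1.78
shift cm [-0.04 -0.09  0.25] turn [0.003 0.    0.001] j7 [-0.05  0.44  0.37  1.77 -0.19  0.96  1.8 ]
[-0.04473969 -0.38263678 -1.10698311]
```

View pics/w10.png

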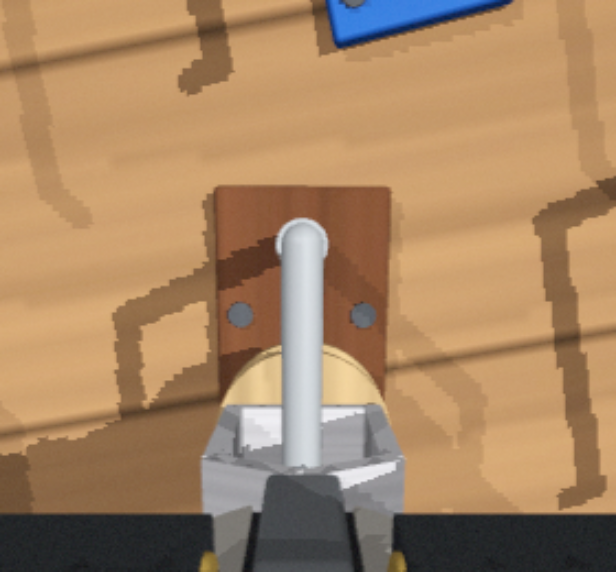

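Call:
move_arm([
  {"x": 0, "y": 0.25, "z": 0, "rx": 0, "ry": 0, "rz": 0},
  {"x": 0, "y": 0.1, "z": 0, "rx": 0, "ry": 0, "rz": 0},
])

```text
clock: 9.28
position: [0.5594, -0.1779, 0.1825]
ee_rot: [-1.289, -1.087, 1.079]
force: [-4.0, 0.4, 8.5]
width: 0.195
```

Call:
move_arm([
  {"x": 0, "y": -0.1, "z": 0, "rx": 0, "ry": 0, "rz": 0},
  {"x": 0, "y": 0, "z": 0, "rx": 0, "ry": 0, "rz": 0},
  {"x": 0, "y": 0, "z": 0, "rx": 0, "ry": 0, "rz": 0},
  {"x": 0, "y": 0, "z": 0, "rx": 0, "ry": 0, "rz": 0},
], jaw=6)

```text
clock: 9.78
position: [0.5599, -0.1777, 0.1835]
ee_rot: [-1.289, -1.088, 1.079]
force: [-0.9, 0.7, -0.3]
width: 0.577
```

```bash
python3 -c "
from h import *
import cv2
need([.5564,-.1774,.30],80.2)
b=arm.get_image('wrist')[0:340,120:400]
cv2.imwrite('pics/w11.png',cv2.resize(b,None,fx=1.7,fy=1.7))"
```

```text
t 9.775 p [ 0.5599 -0.1777  0.1835] yawx 80.21 F [-0.9  0.7 -0.3] w 5.31
shift cm [-1.000e-02 -1.165e+01  2.700e-01] turn [0.007 0.    0.001] j7 [-0.05  0.44  0.37  1.77 -0.19  0.96  1.8 ]
```

View pics/w11.png

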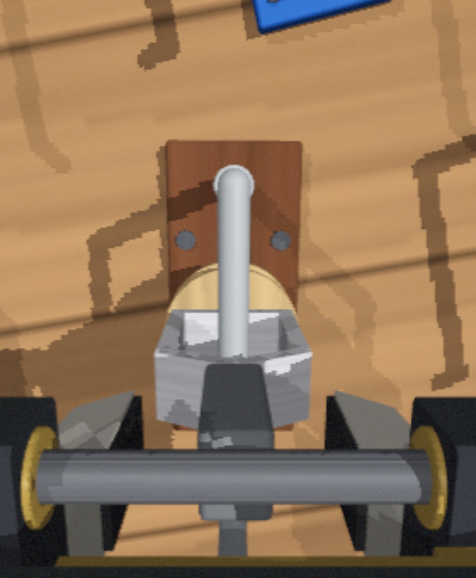

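Released, with the tab upright between the open fingers. Retreat straight up.

Call:
move_arm([
  {"x": 0, "y": -1.5, "z": 0, "rx": 0, "ry": 0, "rz": 0},
  {"x": 0, "y": -2.5, "z": 0, "rx": 0, "ry": 0, "rz": 0},
  {"x": 0, "y": -4, "z": 0, "rx": 0, "ry": 0, "rz": 0},
  {"x": 0, "y": -4, "z": 0, "rx": 0, "ry": 0, "rz": 0},
  {"x": 0, "y": 0, "z": 4, "rx": 0, "ry": 0, "rz": 0},
  {"x": 0, "y": 0, "z": 4, "rx": 0, "ry": 0, "rz": 0},
  {"x": 0, "y": 0, "z": 2, "rx": 0, "ry": 0, "rz": 0},
  {"x": 0, "y": 0, "z": 0, "rx": 0, "ry": 0, "rz": 0},
  {"x": 0, "y": 0, "z": 0, "rx": 0, "ry": 0, "rz": 0},
])

```text
clock: 10.95
position: [0.4595, -0.1616, 0.3148]
ee_rot: [-1.297, -1.092, 1.074]
force: [-1.1, 0.1, -0.5]
width: 0.648
```

```bash
python3 -c "
from h import *
import cv2
need([.5564,-.1774,.30],80.2)
a=arm.get_image('side')[80:330,130:340];b=arm.get_image('wrist')
cv2.imwrite('pics/s12.png',cv2.resize(a,None,fx=2.4,fy=2.4));cv2.imwrite('pics/w12.png',b)"
```

```text
t 10.95 p [ 0.4595 -0.1616  0.3148] yawx 80.14 F [-1.1  0.1 -0.5] w 5.96
shift cm [ 0.1   1.63 -9.8 ] turn [ 0.015 -0.001  0.001] j7 [-0.12  0.14  0.41  1.83 -0.06  1.17  1.7 ]
```

View pics/s12.png

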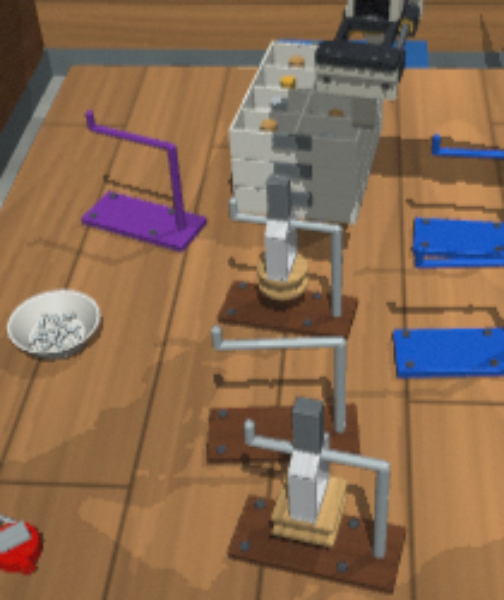

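View pics/w12.png

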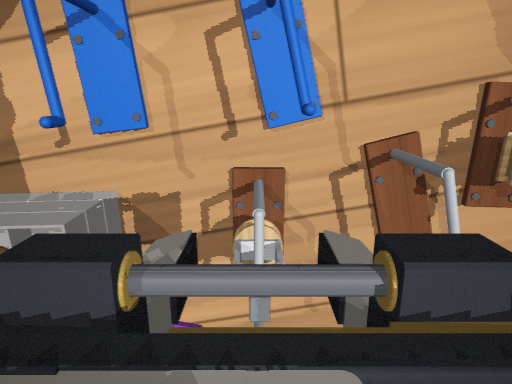

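The side view shows the round carrier upright on the target rail at (280,235), behind the stop at (235,210). The source rail is empty, and the square carrier at (308,460) hasn't moved.

```bash
python3 -c "
from cell import arm
print(arm.observe()['force'],arm.sign_off())"
```

```text
the job is handed in; nothing more can be done
[ 0.11575977 -0.36203316  0.24920448] None
```

The round winder's carrier is now hanging upright and released near the middle of the empty steel rail, behind its end stop. I gripped it by the tab, lifted it about 37–40 mm over its own stop, took it off the free end, passed it over the target rail's stop and lowered it. The job was handed in about 11 s in.

**Final checks:**
- The side picture showed the round carrier hanging on the target rail and the rail it came from empty. The square winder's carrier and the blue and purple rails looked untouched.
- The gripper was clear of the carrier and the wrist force was near zero. The highest force I read was about 9 N, when the carrier's roof met the rail.

**Disagreements:** The first wrist picture put the tab about 4–6 mm off sideways from the top camera, probably because the arm was still settling. Later wrist pictures agreed with the top camera. The side camera also differed from the top camera by about 5 mm across the rails. I used the wrist view to align both the grasp and the placing.

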